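# Register a chamber slide in the corner pocket of an imager

## Task

The eight-well chamber slide on the imager's deck is filled and open, so only push it with the fingertips: never lift or tip it. Push it square against the long steel rail while it is still well clear of the pocket, then keep it pressed against the rail and slide it along into the corner pocket until it is fully home against the end stop. With it home, press the imager's round start key right down and let it come up again; leave everything else standing where it is.

Things in the scene. Friction and masses are not known exactly. Their poses are not given: they have to be found in the camera images.
- imager: Slide imager, fixed to the bench: a low white box 230 (its x) by 340 (its y) with a bare aluminium deck on top, 55 mm above the bench. Origin under its centre at bench level; its x points away from the robot, its y along the rail towards the pocket.
- rail: Steel L on the deck; origin on the deck at the imager's centre, axes as the imager's. Rail: 14 mm tall, working face looks to -x at x = +45 mm, y = -147 to +105 mm. End stop: 14 mm tall, face looks to -y at y = +105 mm, x = -2 mm to the rail. Slippery against the slide (friction about 0.25); rubber fingertips grip the slide much better, so a push of 3 to 8 N at the rail is enough to drag it along.
- slide: Eight-well chamber slide, loose on the deck, about 30 g: glass 26 (its x) by 76 (its y) by 2 mm with a 2 x 4 grid of open wells, black walls 26 by 62 mm, flush with both long sides, up to 11 mm high; bare frosted end (13 mm) at -y. Origin at the centre of its underside, centre of mass 4 mm further to +y. Starts 35 to 65 mm off the rail, 75 to 115 short of home, turned up to 0.35 rad.
- home (a point): Where the slide's origin lies when it is fully home in the pocket: on the deck, 13 mm from the rail and 38 mm from the end stop; axes as the imager's (x towards the rail, y towards the end stop).
- start (a joint): Start key: 0 up, 0.004 m fully down; spring-loaded, 4 N takes it right down, and it comes up by itself.
- start_top (a point): Centre of the top of the start key: a grey round cap of 24 mm diameter that stands 8 mm above a black collar of 40 mm diameter and 12 mm height, on the near corner of the deck at the pocket's end. It is pressed straight down.
- vial_a: Capped sample vial, 13 mm across and 46 mm tall, standing on the deck behind the rail. Leave it alone. Origin under its foot.
- rack: Yellow tube rack on a white base, 46 mm tall, on the bench to the side of the imager. Leave it alone.
- rack_low: Crimson tube rack on a white base, 46 mm tall, on the bench to the side of the imager. Leave it alone.
- pipette: Micropipette lying on the bench, 250 mm long, 32 mm high. Leave it alone.
- cover: The imager's grey lift-off cover, 130 x 170 x 55 mm, set aside on the bench. Leave it alone.
- pocket_mouth (a point): Foremost corner of the flared mouth of the pocket's lip, at the lip's top, 6 mm above the deck and 35 mm from the rail. Past the flare the lip, 10 mm thick, runs parallel to the rail over the last 22 mm before the end stop, its inner face 30 mm from the rail; rail, end stop and lip form the corner pocket. The rear 43 mm of the home slide stay free of the lip.
- dropper: Small white dropper bottle, 26 mm across and 55 mm tall, standing on the near corner of the deck at the end away from the pocket. Leave it alone. Origin under its foot.
Mind the look-alikes: they are no part of the job. What is meant by the slide is not brown or turquoise, and is the smaller of those in its own colour.

How it is judged (in metres and radians):
On the way, in this order (a step that is already met when the one before it is completed fails the run):
1. the slide is square against the rail and pressed on it, still more than 42 mm short of home (y of slide in the frame of home below -0.042 m and x of slide in the frame of home above -0.0025 m and angle between the y axis of slide and the y axis of home, either way round below 0.06 rad and contact force between slide and rail above 0.3 N), for 0.05 s.
2. on its way into the pocket, 5 to 35 mm short of home, it is pressed against the rail (y of slide in the frame of home between -0.035 and -0.005 m and x of slide in the frame of home above -0.0025 m and contact force between slide and rail above 0.3 N), for 0.05 s.
3. the slide is home in the corner: within 2 mm of the rail and of the end stop, square (y of slide in the frame of home above -0.002 m and x of slide in the frame of home above -0.002 m and angle between the y axis of slide and the y axis of home, either way round below 0.05 rad), for 0.2 s.
4. the start key is pressed right down (value of joint start above 0.0033 m), for 0.02 s.
At the end, for the whole second after the job is handed in: The slide lies flat and still in the corner pocket, its long side within 2 mm of the rail, its end within 2 mm of the end stop, square within 0.05 rad, and the start key is up again (all of step 3 and distance between slide and home below 0.005 m and angle between slide's own z axis and vertical below 0.05 rad and linear speed of slide below 0.01 m/s and value of joint start below 0.001 m); the robot touches nothing.
It fails at once if the slide is lifted more than 5 mm off the deck, tipped more than 0.15 rad, or falls off the deck (z of slide in the frame of home above 0.005 m or z of slide in the frame of home below -0.01 m or angle between slide's own z axis and vertical above 0.15 rad).
It fails at once if the slide is off the rail by more than 5 mm within 40 mm of home (y of slide in the frame of home above -0.04 m and x of slide in the frame of home below -0.005 m).
It fails at once if the start key is pressed before the slide is home (value of joint start above 0.002 m and (y of slide in the frame of home below -0.003 m or x of slide in the frame of home below -0.003 m)).
It fails at once if anything else is moved more than 20 mm, or the vial or the dropper bottle is knocked over (distance of any of vial_a, dropper, rack, rack_low, pipette, cover from where it was at the start of the episode above 0.02 m or angle between any of vial_a, dropper's own z axis and vertical above 0.4 rad).
It also fails if it takes over 51 s, if anything falls off the work surface, if the arm or the gripper's body presses on something with over 40 N, if the wrist force passes 120 N, or if a joint passes its speed limit or range.

## Robot

A 6-joint arm with a two-finger parallel gripper is mounted at the origin on the work surface. World frame = base frame: x ahead of the robot, y to its left, z up, the work surface at z = 0. Lengths are in m, angles in degrees, forces in N, time in s.
With the tool pointing down it reaches from about 0.35 to 0.875 m from the base axis. Payload 4.2 kg.
Tool frame: the origin (TCP) lies on the centre line of the jaws, within the pads' length; the fingertips stand tip_reach ahead of it and the grasp point (between the pads) is the TCP (tip_reach is the distance from the TCP to the fingertips, in m); z points along the fingers, y is the line along which they close (so a half turn about z gives the same grasp; the last joint's range is limited). The gripper opens to 87 mm and grips with 3 to 60 N. Pads are 19 mm wide; open, the fingers measure 117 mm over their backs; the gripper's body (75 mm by 190 mm) begins 51 mm behind the grasp point.
Start: joints at [86.035, 22.042, 0.453, 0, -68.411, -14.817], TCP at [0.201, 0.592, 0.203] pointing down, gripper open.
Joint ranges: [-179.83, 179.83], [-69.29, 118.12], [-61.27, 80.66], [-181.25, 117.63], [-171.15, -9.14], [-177.46, 177.46]. Speed limits (degrees/s): [159.86, 159.86, 180, 180, 180, 180].

## Interface

Orientations are given as a 3x3 rotation matrix whose columns are the frame's x, y, z axes.
In Python, from station import sense, capture, finish_job, tip_reach gives the robot as it stands.
- The arm moves only by the tool arm_command, never from a script. Its argument "deltas" is a list of rows, each a list of 7 numbers: the turn, a rotation vector about the tool's x, y, z in rad, then the shift along the tool's x, y, z in cm, then the closure, from -1 (fully open) to 1 (shut), so that 0 is half open. In form: [[rx, ry, rz, dx, dy, dz, hand], ...]. A call has 1 to 8 rows; each row is the pose to reach, as a shift and turn from the pose commanded when the call began, along the tool's axes at that moment; what a row does not reach only later rows make up. A row lasts 1/12 s, in which the tool goes at most 41.7 mm and 7.16 degrees, less where a joint would pass 70% of its speed; a pose out of reach is approached as far as the arm can. A call with a gripper value outside its range is refused whole. The fingers move at their own pace and stop on an object; the grip force is fixed at half the most. Time passes only in rows, so rows that repeat a pose let the fingers close. It gives the time, the measured TCP pose, the force, the opening and the grip force at its end, in the units of the state.
- sense(): the state, without advancing time (a new reading comes with each control period).
- capture(name): name is "scene" or "top" or "wrist"; returns a dict with "pixels" (400x640x3 uint8, blue, green, red), "fovy" (degrees; the focal length in pixels is half the picture's height over the tangent of half this angle, whatever the lens; pixels are square), "cx", "cy" (the principal point, pixels), "rvec" (rotation vector, rad) and "tvec" (3), from world to camera coordinates, as OpenCV has them. Camera axes: x right, y down, z forward; pixel columns grow to the right and rows downward; lengths in m; the calibration is good to about 2 mm. A picture is of the moment at which its call begins. There is no depth.
- finish_job(): hands the job in; it is judged then, once.
The state is a dict: "time_s": time; "joints": joint angles; "joint_velocities": joint speeds; "effort": joint torques, N m; "tcp_pos": TCP position; "ee_rot": TCP orientation; "wrist_force": force on the tool from outside, world axes, zero at the start; "moment": the same for the moment, N m; "gripper_width": opening from 0.0 (shut) to 1.0 (fully open); "gripper_force": force on a finger pad.
Only numpy, scipy, OpenCV 4.12 (cv2) and the standard library are available. Lean on these libraries where they do the work, as an engineer would, in place of code of your own. Each camera call takes 0.05 s, during which the arm holds its last target. There are 200 camera calls.

## Working session

There is one attempt and no reset: what is moved stays moved. The work goes in short steps, Python scripts to look and compute and a tool call to move; the robot and the scene stay as the last step left them, time stands still between calls to the robot, and variables do not carry over. Pictures are saved under pics/ and viewed, at most 10 in all, crops included, and the job is handed in when it is done.

Besides the shell and the picture viewer there is one more tool, called after "Emit:" as name([rows], argument=value, ...), one row to a line, values as JSON. arm_command: Moves the arm, as the interface text tells. Its arguments: {"type":"object","properties":{"deltas":{"type":"array"}},"required":["deltas"]}

```bash
mkdir -p pics
python3 - <<'E'
from station import *
import cv2,json
s=sense(); print({k:s[k] for k in('time_s','tcp_pos','ee_rot','wrist_force','gripper_width')},tip_reach)
for n in("scene","top"):
    c=capture(n); cv2.imwrite(f"pics/{n}0.png",c["pixels"]); print(n,c["fovy"],c["cx"],c["cy"],c["rvec"],c["tvec"])
E
```

```text
{'time_s': 0.0, 'tcp_pos': array([0.20098418, 0.59112732, 0.20157598]), 'ee_rot': array([[ 9.46701928e-01, -3.22110356e-01, -6.15081368e-04],
       [-3.22110935e-01, -9.46699744e-01, -2.03472218e-03],
       [ 7.31077103e-05,  2.12439984e-03, -9.99997741e-01]]), 'wrist_force': array([-0.89633325, -0.23761136,  0.13747335]), 'gripper_width': 0.9988604084169155} 0.019
scene 47.33705201217035 313.5827147902722 200.1427055346446 [ 0.70879008  2.79400693 -0.81263359] [ 0.42609831 -0.14896911  1.66325769]
top 42.197406001646904 328.930701165231 200.33809404312967 [ 2.14098396 -2.16019769  0.0950702 ] [0.03805838 0.48879716 1.45225872]
```

View pics/top0.png

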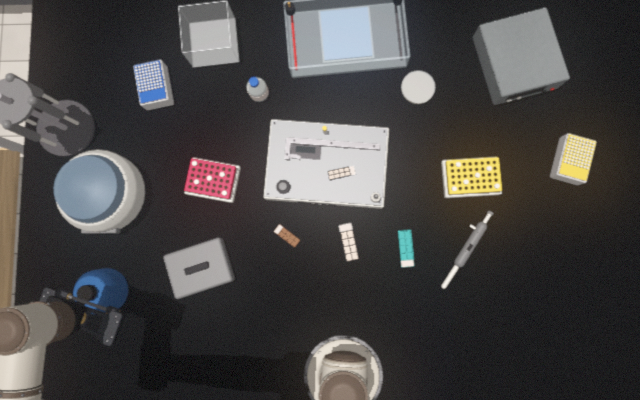

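View pics/scene0.png

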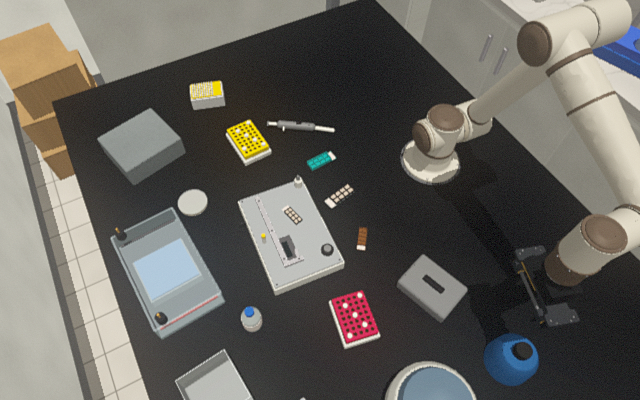

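Top view: the candidates are on the deck at (341,173), white/salmon on the bench at (348,242), brown at (287,235) and turquoise at (405,248). The one on the deck is the smaller of the white/salmon pair, so it should be the slide. I'll confirm this in a crop.

```bash
cat > h.py <<'E'
import numpy as np, cv2
from station import *
def K(c):
    f=200/np.tan(np.radians(c["fovy"])/2); return np.array([[f,0,c["cx"]],[0,f,c["cy"]],[0,0,1]])
def cast(c,px,z):
    R=cv2.Rodrigues(np.array(c["rvec"],float))[0]; t=np.array(c["tvec"],float)
    px=np.atleast_2d(np.array(px,float)); d=np.c_[px,np.ones(len(px))]@np.linalg.inv(K(c)).T@R
    o=-R.T@t; return o+d*((z-o[2])/d[:,2])[:,None]
def proj(c,P): return cv2.projectPoints(np.atleast_2d(np.array(P,float)),np.array(c["rvec"],float),np.array(c["tvec"],float),K(c),None)[0][:,0]
E
python3 - <<'E'
from h import *
c=capture("top"); im=c["pixels"]
cv2.imwrite("pics/top1.png",cv2.resize(im[115:270,255:400],None,fx=5,fy=3.8) if 0 else cv2.resize(im[112:264,258:418],None,fx=5,fy=5,interpolation=cv2.INTER_CUBIC)[:600])
g=cv2.cvtColor(im,cv2.COLOR_BGR2GRAY); m=np.zeros_like(g); m[110:215,255:400]=(g[110:215,255:400]>120)*255
cn=max(cv2.findContours(m,0,2)[0],key=cv2.contourArea); b=cv2.boxPoints(cv2.minAreaRect(cn)); 
ap=cv2.approxPolyDP(cn,6,True)[:,0]; print(ap)
for p in(b,ap): print(p.round(1).tolist(),cast(c,p,.055)[:,:2].round(4).tolist())
E
```

```text
[[270 121]
 [264 198]
 [383 206]
 [387 127]]
[[262.70001220703125, 199.3000030517578], [268.6000061035156, 118.30000305175781], [389.20001220703125, 127.0], [383.29998779296875, 208.10000610351562]] [[0.4908, 0.2195], [0.7246, 0.2042], [0.6939, -0.14], [0.4626, -0.1188]]
[[270, 121], [264, 198], [383, 206], [387, 127]] [[0.7165, 0.2001], [0.4946, 0.2158], [0.4686, -0.118], [0.6941, -0.1336]]
```

View pics/top1.png

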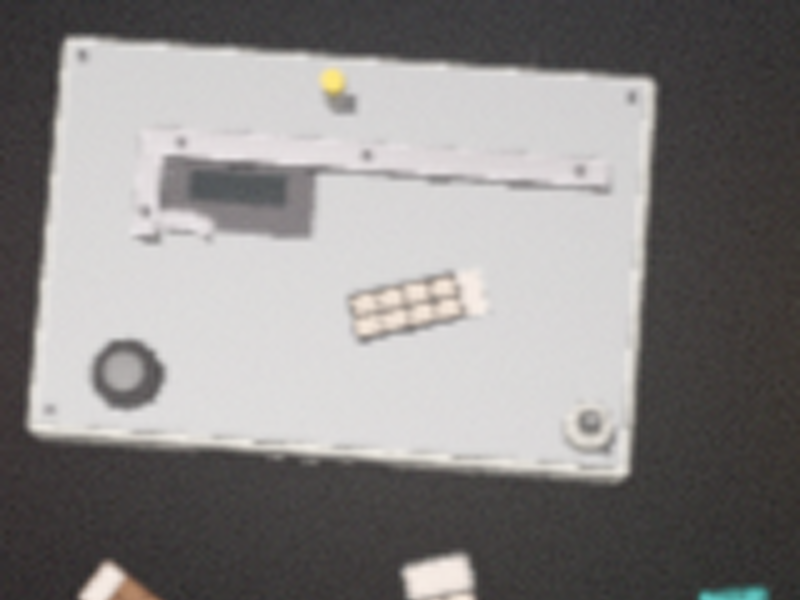

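Crop (5x, offset 258,112): the salmon-welled slide with its frosted end to the right (-y) lies on the deck at crop (407,305). The empty pocket is at upper left and the start key at (124,372). The white slide on the bench is larger, so this is the right one.

```bash
cat >> h.py <<'E'
def crop(p): return np.array(p,float)/5+[258-.4,112-.4]
E
python3 - <<'E'
from h import *
c=capture("top")
R=cv2.Rodrigues(np.array(c["rvec"],float))[0]; print("cam",(-R.T@c["tvec"]).round(3))
C=cast(c,crop([(66,38),(655,78),(628,470),(30,432)]),.055)[:,:2]
print(C.round(4).tolist(),[np.linalg.norm(C[i]-C[i-1]).round(4) for i in range(4)])
# rigid fit, imager corners
M=np.array([(.115,.17),(.115,-.17),(-.115,-.17),(-.115,.17)])
H=(M-M.mean(0)).T@(C-C.mean(0)); a=np.arctan2(H[0,1]-H[1,0],H[0,0]+H[1,1]); Ri=np.array([[np.cos(a),-np.sin(a)],[np.sin(a),np.cos(a)]]); o=C.mean(0)
print("imager",o.round(4),a.round(4))
loc=lambda p,z:(cast(c,crop(p),z)[:,:2]-o)@Ri
print("railtop back L, front R (.059,.119/.045,-.147)",loc([(143,130),(609,190)],.069).round(4).tolist())
print("railfront bottom",loc([(320,172),(500,184)],.069).round(4).tolist())
W=np.array([(348,295),(455,270),(466,315),(362,341)]); w=loc(W,.066); ctr=w.mean(0)
ax=(w[0]+w[3]-w[1]-w[2]); ax/=np.linalg.norm(ax); so=ctr-.006*ax
print("slide imager",so.round(4),"ang",np.arctan2(-ax[0],ax[1]).round(3),"rel home",(so-[.032,.067]).round(4),"world",(o+Ri@so).round(4))
k=loc([(124,372)],.075)[0]; print("key",k.round(4),(o+Ri@k).round(4))
s=sense(); print(s['time_s'],s['tcp_pos'],np.arctan2(s['ee_rot'][1,0],s['ee_rot'][0,0]))
E
```

```text
cam [ 0.321 -0.003  1.499]
[[0.7217, 0.1978], [0.6935, -0.1382], [0.4697, -0.1185], [0.4946, 0.217]] [np.float64(0.2279), np.float64(0.3372), np.float64(0.2247), np.float64(0.3364)]
imager [0.5949 0.0395] -0.0811
railtop back L, front R (.059,.119/.045,-.147) [[0.0597, 0.1177], [0.0432, -0.1463]]
railfront bottom [[0.0424, 0.0161], [0.0424, -0.0852]]
slide imager [-0.0275 -0.0442] ang 0.309 rel home [-0.0595 -0.1112] world [ 0.5639 -0.0023]
key [-0.0793  0.1161] [0.5253 0.1617]
0.2 [0.20109688 0.59136692 0.20198447] -0.3278737367938656
```

Emit:
arm_command([
  [0,0,-0.1,4,3.7,0,1],
  [0,0,-0.2,6.5,6,0,1],
  [0,0,-0.247,9,8.3,0,1],
  [0,0,-0.247,11.5,10.6,0,1],
  [0,0,-0.247,14,12.9,0,1],
  [0,0,-0.247,16.5,15.2,0,1],
  [0,0,-0.247,19,17.5,0,1],
  [0,0,-0.247,21.5,19.8,0,1],
])

```text
time_s: 0.87
tcp_pos: [0.3414, 0.3334, 0.2027]
ee_rot: [[0.997, -0.08, -0.0], [-0.08, -0.997, 0.0], [-0.0, -0.0, -1.0]]
wrist_force: [0.1, -0.1, 0.4]
gripper_width: 0.479
gripper_force: 0.0
```

```bash
cat >> h.py <<'E'
A=-0.0811; RI=np.array([[np.cos(A),-np.sin(A)],[np.sin(A),np.cos(A)]]); O=np.array([.5949,.0395])
def st():
    s=sense(); f=s['wrist_force']; p=s['tcp_pos']
    print("t",round(s['time_s'],2),"imager xy",((p[:2]-O)@RI*1000).round(1),"tip above deck",round((p[2]-.074)*1000,1),"F imager",(f[:2]@RI).round(2),f[2].round(2),"yaw err",round(float(np.arctan2(s['ee_rot'][1,0],s['ee_rot'][0,0])-A),4),"w",round(s['gripper_width'],3))
    return s
def to(x,y,h):
    s=st(); d=np.r_[O+RI@[x/1000,y/1000],.074+h/1000]-s['tcp_pos']; print("tool shift cm",(s['ee_rot'].T@d*100).round(2))
E
python3 -c "
from h import *
to(-73,-36,60)"
```

```text
t 0.87 imager xy [-276.5  272.3] tip above deck 128.7 F imager [ 0.09 -0.13] 0.44 yaw err 0.0007 w 0.479
tool shift cm [20.33 30.85  6.87]
```

Emit:
arm_command([
  [0,0,0,2,3,0.5,1],
  [0,0,0,4,6,1,1],
  [0,0,0,6,9,2,1],
  [0,0,0,8,12,3,1],
  [0,0,0,10,15,4,1],
  [0,0,0,12,18,5,1],
  [0,0,0,14,21,5,1],
  [0,0,0,15,23,5,1],
])

```text
time_s: 1.53
tcp_pos: [0.4726, 0.091, 0.1519]
ee_rot: [[0.997, -0.083, -0.001], [-0.083, -0.997, -0.001], [-0.001, 0.001, -1.0]]
wrist_force: [0.6, 0.8, 0.7]
gripper_width: 0.011
gripper_force: 0.0
```

Emit:
arm_command([
  [0,0,0,2,3,1,1],
  [0,0,0,4,6,1.5,1],
  [0,0,0,5.3,7.8,1.9,1],
  [0,0,0,5.3,7.8,1.9,1],
  [0,0,0,5.3,7.8,1.9,1],
  [0,0,0,5.3,7.8,1.9,1],
])

```text
time_s: 2.03
tcp_pos: [0.5182, 0.0117, 0.1335]
ee_rot: [[0.997, -0.081, -0.001], [-0.081, -0.997, 0.0], [-0.001, 0.0, -1.0]]
wrist_force: [0.3, 1.3, 0.0]
gripper_width: 0.005
gripper_force: 0.0
```

Run:
```python
from h import *
to(-73,-36,5)
c=capture("wrist"); cv2.imwrite("pics/w0.png",c["pixels"])
```

```text
t 2.03 imager xy [-74.2 -33.9] tip above deck 59.5 F imager [0.15 1.34] 0.0 yaw err -0.0 w 0.005
tool shift cm [0.12 0.21 5.45]
```

View pics/w0.png

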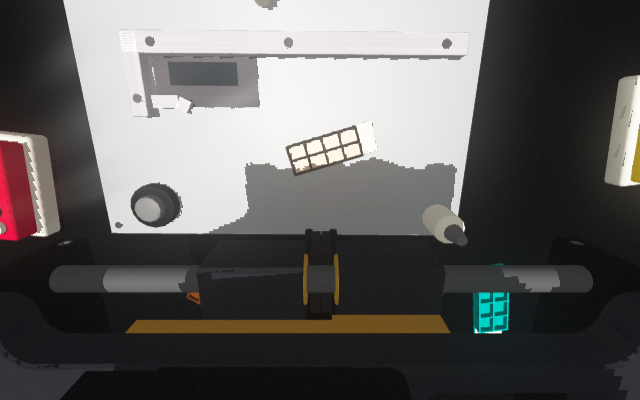

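Wrist view: the rail's front top edge runs along row ~55 (columns 160 to 467). The slide's wall corners are at (286,149), (356,126), (363,155) and (294,175), with its frosted end to the right. The closed fingers are at (321,270).

Run:
```python
from h import *
c=capture("wrist")
loc=lambda p,z:((cast(c,p,z)[:,:2]-O)@RI*1000).round(1)
print("rail front top",loc([(170,54),(300,54.5),(460,55)],.069).tolist(),"rail end",loc([(467,45)],.069).tolist())
print("stop face top",loc([(144,80)],.069).tolist(),"lip mouth",loc([(192,102)],.061).tolist())
print("key",loc([(149,208)],.075).tolist())
w=loc([(286,149),(356,126),(363,155),(294,175)],.066); print(w.tolist())
ax=(w[0]+w[3]-w[1]-w[2]); L=np.linalg.norm(ax)/2; ax=ax/np.linalg.norm(ax); print(L,"origin",w.mean(0)-6*ax,np.arctan2(-ax[0],ax[1]))
```

```text
rail front top [[45.4, 82.9], [45.1, -17.0], [44.9, -140.1]] rail end [[51.9, -144.5]]
stop face top [[26.7, 106.1]] lip mouth [[10.6, 73.6]]
key [[-77.3, 115.8]]
[[-27.4, -3.6], [-8.4, -62.3], [-32.4, -69.1], [-49.8, -9.8]]
61.743339721786995 origin [-27.73138819 -41.93341192] 0.2992133872874302
```

Emit:
arm_command([
  [0,0,0,0.1,0.2,1.5,1],
  [0,0,0,0.1,0.2,3,1],
  [0,0,0,0.1,0.2,4.5,1],
  [0,0,0,0.1,0.2,5.3,1],
  [0,0,0,0.1,0.2,5.5,1],
  [0,0,0,0.1,0.2,5.5,1],
  [0,0,0,0.1,0.2,5.5,1],
])

```text
time_s: 2.72
tcp_pos: [0.5199, 0.0101, 0.0795]
ee_rot: [[0.997, -0.08, 0.001], [-0.08, -0.997, 0.0], [0.001, -0.0, -1.0]]
wrist_force: [-0.8, -0.1, -0.6]
gripper_width: 0.004
gripper_force: 0.0
```

```bash
python3 -c "
from h import *
st()"
```

```text
t 2.72 imager xy [-72.4 -35.4] tip above deck 5.5 F imager [-0.78 -0.2 ] -0.58 yaw err 0.0013 w 0.004
```

Emit:
arm_command([
  [0,0,0,0.6,0,0,1],
  [0,0,0,1.1,0,0,1],
  [0,0,0,1.5,0,0,1],
  [0,0,0,1.9,0,0,1],
  [0,0,0,2.3,0,0,1],
  [0,0,0,2.7,0,0,1],
  [0,0,0,3.1,0,0,1],
  [0,0,0,3.5,0,0,1],
])

```text
time_s: 3.38
tcp_pos: [0.5546, 0.0066, 0.0786]
ee_rot: [[0.997, -0.081, -0.0], [-0.081, -0.997, -0.0], [-0.0, 0.0, -1.0]]
wrist_force: [0.1, 0.6, -0.8]
gripper_width: 0.001
gripper_force: 0.0
```

Emit:
arm_command([
  [0,0,0,0.4,0,0,1],
  [0,0,0,0.8,0,0,1],
  [0,0,0,1.2,0,0,1],
  [0,0,0,1.6,0,0,1],
  [0,0,0,2.0,0,0,1],
  [0,0,0,2.3,0,0,1],
  [0,0,0,2.6,0,0,1],
  [0,0,0,2.6,0,0,1],
])

```text
time_s: 4.05
tcp_pos: [0.5807, 0.0046, 0.0786]
ee_rot: [[0.997, -0.081, 0.0], [-0.081, -0.997, -0.0], [0.0, 0.0, -1.0]]
wrist_force: [-0.1, -0.1, -0.8]
gripper_width: 0.002
gripper_force: 0.0
```

Run:
```python
from h import *
st()
c=capture("wrist"); cv2.imwrite("pics/w1.png",c["pixels"])
```

```text
t 4.05 imager xy [-11.3 -35.9] tip above deck 4.6 F imager [-0.04 -0.13] -0.82 yaw err 0.0002 w 0.002
```

View pics/w1.png

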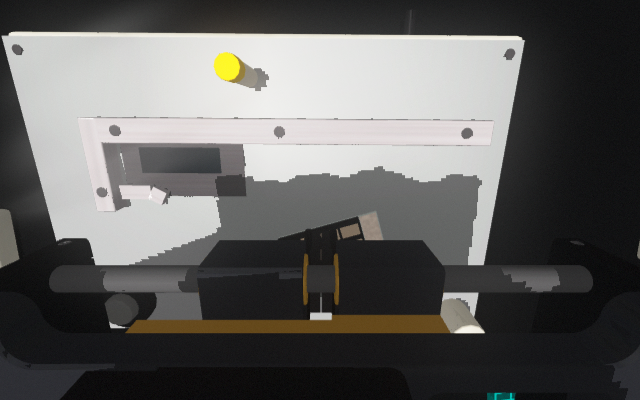

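Wrist view: the slide is still turned about 0.25 rad, with its frosted end at (372,225) leading towards the rail. The rail should square it as the push continues.

Emit:
arm_command([
  [0,0,0,0.2,0,0,1],
  [0,0,0,0.4,0,0,1],
  [0,0,0,0.6,0,0,1],
  [0,0,0,0.8,0,0,1],
  [0,0,0,1.0,0,0,1],
  [0,0,0,1.2,0,0,1],
  [0,0,0,1.4,0,0,1],
  [0,0,0,1.5,0,0,1],
])

```text
time_s: 4.77
tcp_pos: [0.5954, 0.0034, 0.0786]
ee_rot: [[0.997, -0.081, 0.0], [-0.081, -0.997, 0.0], [0.0, -0.0, -1.0]]
wrist_force: [0.1, 0.6, 0.4]
gripper_width: 0.004
gripper_force: 0.0
```

Run:
```python
from h import *
st()
c=capture("wrist"); cv2.imwrite("pics/w2.png",cv2.resize(c["pixels"][100:300,200:466],None,fx=3,fy=3))
```

```text
t 4.77 imager xy [  3.4 -35.9] tip above deck 4.6 F imager [0.09 0.6 ] 0.36 yaw err 0.0003 w 0.004
```

View pics/w2.png

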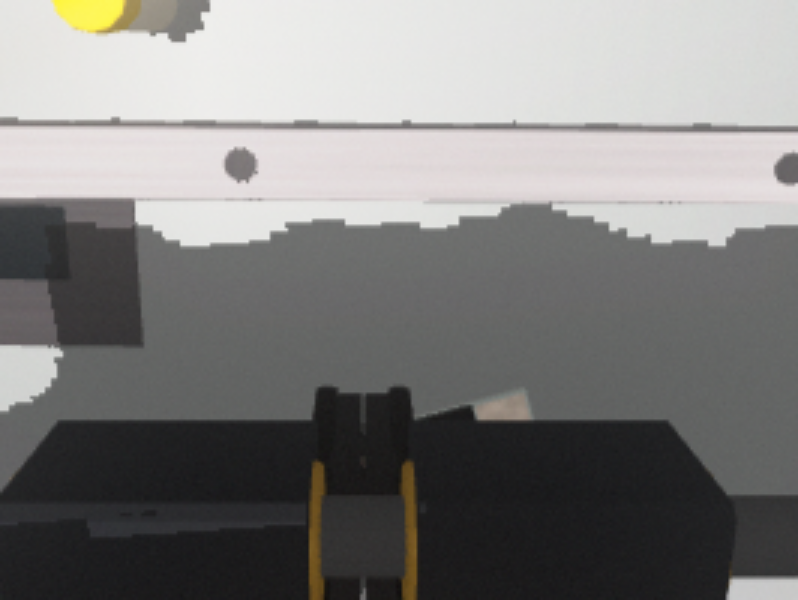

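Run:
```python
from h import *
s=st();c=capture("wrist"); R=s['ee_rot'];p=s['tcp_pos']
for x in(-.0095,0,.0095):
  for h in (0,.019): print(x,h,proj(c,p+R@[x,0,h]).round(1))
Rc=cv2.Rodrigues(np.array(c["rvec"],float))[0]; print("cam",((-Rc.T@c["tvec"]-p)@R).round(3))
loc=lambda q,z:((cast(c,q,z)[:,:2]-O)@RI*1000).round(1)
print("frosted corners",loc([(376,230),(358,235)],.057).tolist(),"rail",loc([(333,166.5)],.069).tolist())
t=capture("top"); cv2.imwrite("pics/t2.png",cv2.resize(t["pixels"][112:232,258:418],None,fx=5,fy=5,interpolation=cv2.INTER_CUBIC))
```

```text
t 4.82 imager xy [  3.5 -35.9] tip above deck 4.6 F imager [ 0.16 -1.04] -0.41 yaw err 0.0002 w 0.009
-0.0095 0 [[321.3 244.2]]
-0.0095 0.019 [[321.2 233.2]]
0 0 [[321.3 231.3]]
0 0.019 [[321.3 221.2]]
0.0095 0 [[321.3 218. ]]
0.0095 0.019 [[321.3 208.9]]
cam [ 0.076 -0.    -0.182]
frosted corners [[-4.5, -77.0], [-8.6, -63.6]] rail [[45.7, -43.6]]
```

View pics/t2.png

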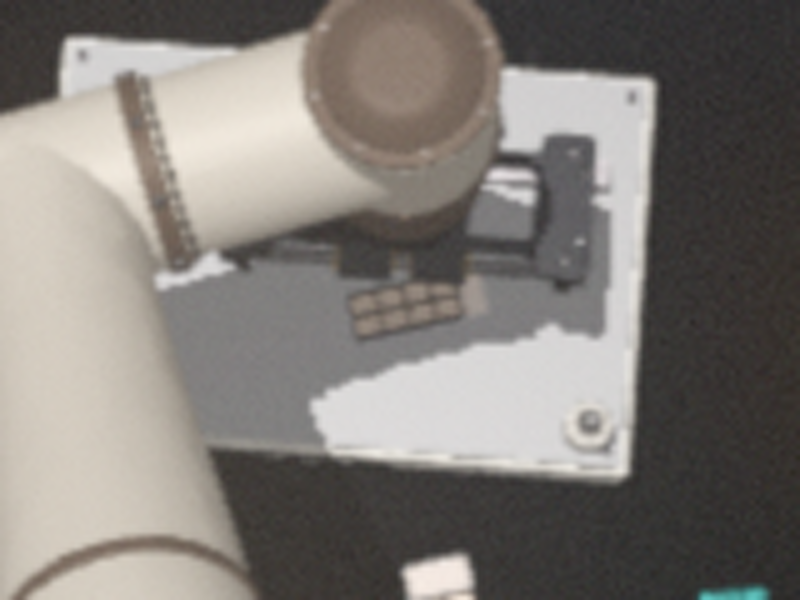

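The slide hasn't moved, still at crop (407,305). The closed fingertips passed over it, so they sit higher than the TCP figure suggests. I'll touch down on free deck to find the true tip height.

Emit:
arm_command([
  [0,0,0,0.8,0,0,1],
  [0,0,0,0.8,0,0.2,1],
  [0,0,0,0.8,0,0.3,1],
  [0,0,0,0.8,0,0.4,1],
  [0,0,0,0.8,0,0.4,1],
])

```text
time_s: 5.33
tcp_pos: [0.6027, 0.0027, 0.0742]
ee_rot: [[0.997, -0.081, -0.001], [-0.081, -0.997, -0.0], [-0.001, 0.0, -1.0]]
wrist_force: [0.3, -0.0, -0.4]
gripper_width: 0.007
gripper_force: 0.0
```

Run:
```python
from h import *
s=st();c=capture("wrist");cv2.imwrite("pics/w3.png",cv2.resize(c["pixels"][150:350,200:440],None,fx=3,fy=3))
t=capture("scene");cv2.imwrite("pics/s3.png",cv2.resize(t["pixels"][160:300,230:370],None,fx=4,fy=4))
```

```text
t 5.33 imager xy [ 10.7 -36. ] tip above deck 0.2 F imager [0.3  0.01] -0.36 yaw err 0.0001 w 0.007
```

View pics/s3.png

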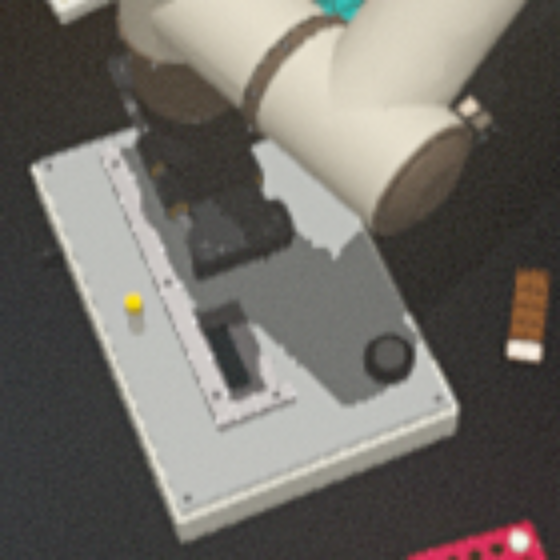

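No contact yet (the scene crop shows the fingers mostly hidden behind the arm). I'll keep lowering in small steps.

Emit:
arm_command([
  [0,0,0,0,0,0.2,1],
  [0,0,0,0,0,0.4,1],
  [0,0,0,0,0,0.4,1],
])

```text
time_s: 5.68
tcp_pos: [0.6027, 0.0028, 0.0701]
ee_rot: [[0.997, -0.081, -0.001], [-0.081, -0.997, -0.0], [-0.001, 0.0, -1.0]]
wrist_force: [-0.6, 0.0, -0.4]
gripper_width: 0.008
gripper_force: 0.0
```

Emit:
arm_command([
  [0,0,0,0,0,0.2,1],
  [0,0,0,0,0,0.2,1],
])

```text
time_s: 5.85
tcp_pos: [0.6028, 0.0028, 0.0683]
ee_rot: [[0.997, -0.081, -0.001], [-0.081, -0.997, -0.0], [-0.001, 0.0, -1.0]]
wrist_force: [-0.1, -0.0, 0.2]
gripper_width: 0.004
gripper_force: 0.0
```

Emit:
arm_command([
  [0,0,0,0,0,0.2,1],
  [0,0,0,0,0,0.2,1],
])

```text
time_s: 6.02
tcp_pos: [0.6028, 0.0028, 0.0663]
ee_rot: [[0.997, -0.081, -0.001], [-0.081, -0.997, -0.0], [-0.001, 0.0, -1.0]]
wrist_force: [0.3, -0.5, 0.3]
gripper_width: 0.003
gripper_force: 0.0
```

Emit:
arm_command([
  [0,0,0,0,0,0.2,1],
  [0,0,0,0,0,0.2,1],
])

```text
time_s: 6.18
tcp_pos: [0.6028, 0.0028, 0.0643]
ee_rot: [[0.997, -0.081, -0.001], [-0.081, -0.997, -0.0], [-0.001, 0.0, -1.0]]
wrist_force: [0.0, 0.5, -0.8]
gripper_width: 0.007
gripper_force: 0.0
```

Emit:
arm_command([
  [0,0,0,0,0,0.2,1],
  [0,0,0,0,0,0.2,1],
])

```text
time_s: 6.35
tcp_pos: [0.6028, 0.0028, 0.0623]
ee_rot: [[0.997, -0.081, -0.001], [-0.081, -0.997, -0.0], [-0.001, 0.0, -1.0]]
wrist_force: [0.2, 0.5, -0.6]
gripper_width: 0.004
gripper_force: 0.0
```

Emit:
arm_command([
  [0,0,0,0,0,0.2,1],
  [0,0,0,0,0,0.2,1],
])

```text
time_s: 6.52
tcp_pos: [0.6028, 0.0028, 0.0603]
ee_rot: [[0.997, -0.081, -0.001], [-0.081, -0.997, -0.0], [-0.001, 0.0, -1.0]]
wrist_force: [-0.0, 0.3, 0.1]
gripper_width: 0.007
gripper_force: 0.0
```

Emit:
arm_command([
  [0,0,0,0,0,0.1,1],
  [0,0,0,0,0,0.1,1],
])

```text
time_s: 6.68
tcp_pos: [0.6029, 0.0028, 0.0595]
ee_rot: [[0.997, -0.081, -0.0], [-0.081, -0.997, -0.0], [-0.0, 0.0, -1.0]]
wrist_force: [0.2, 0.9, 0.4]
gripper_width: 0.006
gripper_force: 0.0
```

Run:
```python
from h import *
s=st();c=capture("wrist");cv2.imwrite("pics/w4.png",cv2.resize(c["pixels"][150:350,200:440],None,fx=3,fy=3))
t=capture("top"); print("dropper cap",(cast(t,crop([(589,422)]),.105)[:,:2]-O)@RI)
```

```text
t 6.68 imager xy [ 11. -36.] tip above deck -14.5 F imager [0.09 0.9 ] 0.44 yaw err 0.0002 w 0.006
dropper cap [[-0.09291284 -0.14150191]]
```

View pics/w4.png

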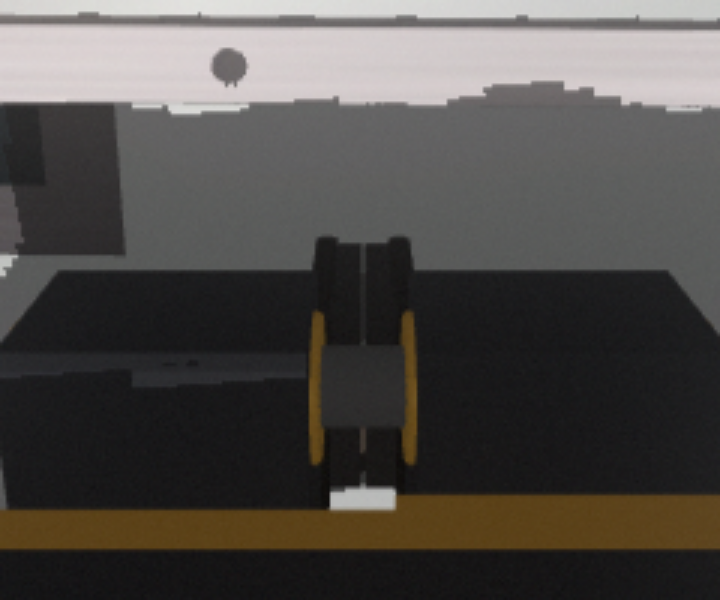

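The fingertips (crop rows ~240, columns 315 to 412) are still clear of the deck. Tip height may depend on the opening, so I'll raise the tool, open the gripper and compare numerically.

Emit:
arm_command([
  [0,0,0,0,0,-3,1],
  [0,0,0,0,0,-6,0],
  [0,0,0,0,0,-6,-1],
  [0,0,0,0,0,-6,-1],
  [0,0,0,0,0,-6,-1],
  [0,0,0,0,0,-6,-1],
  [0,0,0,0,0,-6,-1],
  [0,0,0,0,0,-6,-1],
])

```text
time_s: 7.45
tcp_pos: [0.6024, 0.0026, 0.1186]
ee_rot: [[0.997, -0.081, -0.002], [-0.081, -0.997, -0.001], [-0.002, 0.001, -1.0]]
wrist_force: [0.8, -0.6, -0.0]
gripper_width: 0.452
gripper_force: 0.0
```

Emit:
arm_command([
  [0,0,0,0,0,0,-1],
  [0,0,0,0,0,0,-1],
  [0,0,0,0,0,0,-1],
  [0,0,0,0,0,0,-1],
])

```text
time_s: 7.78
tcp_pos: [0.603, 0.0028, 0.1195]
ee_rot: [[0.997, -0.081, -0.0], [-0.081, -0.997, -0.0], [-0.0, 0.0, -1.0]]
wrist_force: [-0.9, 0.0, 0.3]
gripper_width: 0.762
gripper_force: 0.0
```

Run:
```python
from h import *
s=st();c=capture("wrist");g=cv2.cvtColor(c["pixels"],cv2.COLOR_BGR2GRAY); cv2.imwrite("pics/w5.png",c["pixels"])
for x in range(210,436,5): 
    col=g[:,x]; print(x,[int(v) for v in col[180:300:6]])
R=s['ee_rot'];p=s['tcp_pos']
for y in (-.0585,-.0435,.0435,.0585): print(y,[proj(c,p+R@[.0095,y,h]).round(0)[0].tolist() for h in(-.019,0,.019)])
```

```text
t 7.78 imager xy [ 11.1 -35.9] tip above deck 45.5 F imager [-0.93 -0.06] 0.34 yaw err 0.0003 w 0.762
210 [68, 65, 118, 116, 113, 231, 230, 230, 116, 116, 113, 113, 114, 112, 110, 59, 58, 61, 60, 29]
215 [67, 65, 116, 118, 115, 232, 231, 118, 118, 117, 116, 114, 111, 112, 112, 59, 61, 60, 57, 22]
220 [68, 66, 116, 119, 114, 232, 231, 118, 116, 116, 114, 112, 113, 113, 39, 57, 59, 60, 56, 23]
225 [70, 66, 117, 118, 114, 231, 231, 116, 115, 114, 116, 112, 111, 110, 30, 61, 59, 58, 56, 22]
230 [69, 67, 118, 117, 115, 232, 117, 116, 115, 116, 114, 113, 111, 31, 29, 59, 59, 59, 59, 22]
235 [67, 66, 117, 116, 112, 233, 117, 116, 114, 114, 113, 113, 31, 29, 31, 59, 59, 62, 57, 24]
240 [73, 72, 72, 115, 75, 117, 115, 115, 115, 115, 114, 39, 34, 30, 36, 57, 60, 59, 57, 33]
245 [74, 72, 70, 66, 64, 115, 116, 115, 115, 115, 33, 32, 35, 36, 34, 58, 59, 61, 58, 34]
250 [75, 72, 69, 68, 64, 116, 116, 113, 115, 34, 32, 35, 36, 34, 34, 58, 60, 62, 59, 31]
255 [73, 71, 67, 67, 63, 114, 116, 114, 94, 35, 37, 37, 36, 37, 34, 59, 62, 60, 58, 108]
260 [124, 123, 120, 119, 118, 117, 114, 114, 114, 37, 36,
[... 3000 characters left out ...]
 118, 117, 116, 115, 116, 114, 114, 113, 215, 225, 108, 34, 60, 62, 62, 61, 31]
420 [122, 120, 119, 118, 118, 115, 115, 114, 113, 113, 113, 226, 225, 225, 33, 60, 61, 63, 61, 28]
425 [123, 121, 117, 118, 116, 115, 115, 113, 114, 112, 114, 216, 225, 225, 222, 61, 61, 60, 60, 28]
430 [123, 121, 121, 118, 116, 115, 115, 114, 113, 112, 112, 113, 225, 225, 223, 60, 62, 63, 62, 35]
435 [122, 119, 120, 116, 117, 115, 114, 113, 114, 111, 113, 45, 39, 44, 88, 59, 60, 61, 61, 34]
-0.0585 [[224.0, 229.0], [233.0, 218.0], [241.0, 209.0]]
-0.0435 [[249.0, 229.0], [256.0, 218.0], [261.0, 209.0]]
0.0435 [[394.0, 229.0], [387.0, 218.0], [381.0, 209.0]]
0.0585 [[419.0, 229.0], [410.0, 218.0], [402.0, 209.0]]
```

Numerically, both the finger spacing and the front row put the tips about 19 mm behind the reported TCP, not ahead of it. So true tip height above deck is about TCP z - 0.036. I'll return behind the slide, close the gripper, and touch down to confirm.

Emit:
arm_command([
  [0,0,0,-2,0,0,1],
  [0,0,0,-5,0,0,1],
  [0,0,0,-8.4,0,0,1],
  [0,0,0,-8.4,0,0,1],
  [0,0,0,-8.4,0,0,1],
  [0,0,0,-8.4,0,0,1],
  [0,0,0,-8.4,0,0,1],
  [0,0,0,-8.4,0,0,1],
])

```text
time_s: 8.5
tcp_pos: [0.5204, 0.0097, 0.1197]
ee_rot: [[0.997, -0.081, 0.001], [-0.081, -0.997, 0.0], [0.001, -0.0, -1.0]]
wrist_force: [0.8, 0.4, -0.2]
gripper_width: 0.371
gripper_force: 0.0
```

Emit:
arm_command([
  [0,0,0,0,0,1.5,1],
  [0,0,0,0,0,3,1],
  [0,0,0,0,0,4.5,1],
  [0,0,0,0,0,6,1],
  [0,0,0,0,0,6.8,1],
  [0,0,0,0,0,7.3,1],
  [0,0,0,0,0,7.3,1],
])

```text
time_s: 9.08
tcp_pos: [0.5191, 0.0094, 0.0456]
ee_rot: [[0.997, -0.081, -0.002], [-0.081, -0.997, -0.001], [-0.002, 0.001, -1.0]]
wrist_force: [-0.0, 0.3, 0.2]
gripper_width: 0.004
gripper_force: 0.0
```

Emit:
arm_command([
  [0,0,0,0,0,0.3,1],
  [0,0,0,0,0,0.5,1],
  [0,0,0,0,0,0.5,1],
])

```text
time_s: 9.33
tcp_pos: [0.5196, 0.0097, 0.0419]
ee_rot: [[0.997, -0.081, 0.001], [-0.081, -0.997, 0.0], [0.001, -0.0, -1.0]]
wrist_force: [-0.5, 0.8, -0.2]
gripper_width: 0.004
gripper_force: 0.0
```

Emit:
arm_command([
  [0,0,0,0,0,0.2,1],
  [0,0,0,0,0,0.2,1],
])

```text
time_s: 9.5
tcp_pos: [0.5194, 0.0096, 0.0398]
ee_rot: [[0.997, -0.081, 0.0], [-0.081, -0.997, 0.0], [0.0, -0.0, -1.0]]
wrist_force: [-0.0, -0.6, -0.4]
gripper_width: 0.006
gripper_force: 0.0
```

```bash
sed -i 's/p\[2\]-.074/p[2]-.036/; s/\.074+h/.036+h/' h.py; python3 -c "
from h import *
st()"
```

```text
t 9.5 imager xy [-72.9 -35.9] tip above deck 3.8 F imager [-0.   -0.59] -0.39 yaw err 0.0003 w 0.006
```

Still free, at an estimated 3.8 mm. I'll keep touching down in 1 mm steps.

Emit:
arm_command([
  [0,0,0,0,0,0.2,1],
  [0,0,0,0,0,0.2,1],
])

```text
time_s: 9.67
tcp_pos: [0.5192, 0.0096, 0.0375]
ee_rot: [[0.997, -0.081, -0.0], [-0.081, -0.997, 0.0], [-0.0, -0.0, -1.0]]
wrist_force: [-0.7, 0.2, 0.2]
gripper_width: 0.004
gripper_force: 0.0
```

Emit:
arm_command([
  [0,0,0,0,0,0.1,1],
  [0,0,0,0,0,0.1,1],
])

```text
time_s: 9.83
tcp_pos: [0.5192, 0.0096, 0.0365]
ee_rot: [[0.997, -0.081, -0.0], [-0.081, -0.997, -0.0], [-0.0, 0.0, -1.0]]
wrist_force: [1.0, -0.0, -0.6]
gripper_width: 0.007
gripper_force: 0.0
```

Emit:
arm_command([
  [0,0,0,0,0,0.1,1],
  [0,0,0,0,0,0.1,1],
])

```text
time_s: 10.0
tcp_pos: [0.5194, 0.0096, 0.0356]
ee_rot: [[0.997, -0.081, 0.0], [-0.081, -0.997, -0.0], [0.0, 0.0, -1.0]]
wrist_force: [0.7, 0.2, 0.1]
gripper_width: 0.004
gripper_force: 0.0
```

Emit:
arm_command([
  [0,0,0,0,0,0.1,1],
  [0,0,0,0,0,0.1,1],
])

```text
time_s: 10.17
tcp_pos: [0.5194, 0.0096, 0.0355]
ee_rot: [[0.997, -0.08, 0.0], [-0.08, -0.997, -0.0], [0.0, 0.0, -1.0]]
wrist_force: [-2.7, 1.0, 7.0]
gripper_width: 0.008
gripper_force: 3.1
```

Emit:
arm_command([
  [0,0,0,0,0,0.1,1],
  [0,0,0,0,0,0.1,1],
])

```text
time_s: 10.33
tcp_pos: [0.5195, 0.0096, 0.0355]
ee_rot: [[0.997, -0.08, 0.0], [-0.08, -0.997, -0.0], [0.0, 0.0, -1.0]]
wrist_force: [-4.5, 0.4, 13.3]
gripper_width: 0.004
gripper_force: 6.2
```

Emit:
arm_command([
  [0,0,0,0,0,0.1,1],
  [0,0,0,0,0,0.1,1],
])

```text
time_s: 10.5
tcp_pos: [0.5195, 0.0096, 0.0354]
ee_rot: [[0.997, -0.079, 0.001], [-0.079, -0.997, -0.001], [0.001, 0.001, -1.0]]
wrist_force: [-5.8, 0.7, 19.0]
gripper_width: 0.005
gripper_force: 9.3
```

Contact at TCP z = 0.0355, with a stiffness of about 6 N/mm. I'll raise the tips to 4 mm above the deck and push.

Emit:
arm_command([
  [0,0,0,0,0,-0.7,1],
  [0,0,0,0,0,-0.7,1],
  [0,0,0,0.5,0,-0.7,1],
  [0,0,0,1.0,0,-0.7,1],
  [0,0,0,1.4,0,-0.7,1],
  [0,0,0,1.8,0,-0.7,1],
  [0,0,0,2.2,0,-0.7,1],
  [0,0,0,2.6,0,-0.7,1],
])

```text
time_s: 11.17
tcp_pos: [0.5456, 0.0073, 0.0392]
ee_rot: [[0.997, -0.081, -0.001], [-0.081, -0.997, -0.0], [-0.001, 0.0, -1.0]]
wrist_force: [-1.0, -0.4, -0.3]
gripper_width: 0.007
gripper_force: 0.0
```

Emit:
arm_command([
  [0,0,0,0.3,0,0,1],
  [0,0,0,0.6,0,0,1],
  [0,0,0,0.9,0,0,1],
  [0,0,0,1.2,0,0,1],
  [0,0,0,1.5,0,0,1],
  [0,0,0,1.8,0,0,1],
  [0,0,0,2.1,0,0,1],
  [0,0,0,2.1,0,0,1],
])

```text
time_s: 11.83
tcp_pos: [0.5669, 0.0058, 0.0397]
ee_rot: [[0.997, -0.081, 0.001], [-0.081, -0.997, 0.0], [0.001, -0.0, -1.0]]
wrist_force: [-0.3, -0.4, -0.6]
gripper_width: 0.004
gripper_force: 0.0
```

```bash
sed -i 's/p\[2\]-.036/p[2]-.0355/; s/\.036+h/.0355+h/' h.py
python3 - <<'E'
from h import *
s=st();c=capture("wrist");cv2.imwrite("pics/w6.png",c["pixels"][80:300,200:440])
im=c["pixels"].astype(int); hsv=cv2.cvtColor(c["pixels"],cv2.COLOR_BGR2HSV)
m=((hsv[...,1]>35)&((hsv[...,0]<20)|(hsv[...,0]>170))).astype('uint8')*255; m[:100]=0;m[245:]=0
n,l,stt,ce=cv2.connectedComponentsWithStats(m)
loc=lambda q,z:((cast(c,q,z)[:,:2]-O)@RI*1000).round(1)
for i in range(1,n):
  if stt[i,4]>15: print(stt[i].tolist(),ce[i].round(1),loc([ce[i]],.06).tolist())
E
```

```text
t 11.83 imager xy [-25.2 -35.9] tip above deck 4.2 F imager [-0.25 -0.42] -0.61 yaw err 0.0003 w 0.004
[382, 188, 22, 39, 699] [392.2 207.1] [[-1.5, -77.1]]
[276, 190, 24, 17, 390] [287.4 198.2] [[3.9, -16.2]]
[303, 191, 24, 17, 394] [314.5 198.7] [[3.6, -31.8]]
[329, 191, 24, 17, 395] [340.4 199.2] [[3.3, -46.8]]
[356, 192, 24, 17, 376] [367.6 199.7] [[3.0, -62.5]]
[276, 211, 24, 16, 353] [287.8 218.8] [[-8.8, -16.0]]
[302, 212, 25, 16, 362] [314.1 219.3] [[-9.1, -31.5]]
[328, 212, 25, 19, 365] [339.8 219.8] [[-9.4, -46.7]]
[355, 213, 24, 17, 347] [366.2 220.2] [[-9.6, -62.3]]
```

Nicely squared: the wells line up to within 0.02 rad, slide origin at imager about (-3,-45). Continuing to the rail.

Emit:
arm_command([
  [0,0,0,0.4,0,0,1],
  [0,0,0,0.8,0,0,1],
  [0,0,0,1.2,0,0,1],
  [0,0,0,1.6,0,0,1],
  [0,0,0,2.0,0,0,1],
  [0,0,0,2.4,0,0,1],
  [0,0,0,2.8,0,0,1],
  [0,0,0,3.1,0,0,1],
])

```text
time_s: 12.55
tcp_pos: [0.5976, 0.0033, 0.0396]
ee_rot: [[0.997, -0.081, 0.0], [-0.081, -0.997, -0.0], [0.0, 0.0, -1.0]]
wrist_force: [-0.1, 0.2, 0.4]
gripper_width: 0.007
gripper_force: 0.0
```

Emit:
arm_command([
  [0,0,0,0.1,0,0,1],
  [0,0,0,0.2,0,0,1],
  [0,0,0,0.3,0,0,1],
  [0,0,0,0.35,0,0,1],
  [0,0,0,0.4,0,0,1],
  [0,0,0,0.4,0,0,1],
])

```text
time_s: 13.05
tcp_pos: [0.6011, 0.003, 0.0397]
ee_rot: [[0.997, -0.081, 0.0], [-0.081, -0.997, 0.0], [0.0, -0.0, -1.0]]
wrist_force: [0.6, 0.4, 0.6]
gripper_width: 0.005
gripper_force: 0.0
```

```bash
cat >> h.py <<'E'
def wells():
    c=capture("wrist"); hsv=cv2.cvtColor(c["pixels"],cv2.COLOR_BGR2HSV)
    m=((hsv[...,1]>35)&((hsv[...,0]<20)|(hsv[...,0]>170))).astype('uint8')*255; m[:100]=0;m[245:]=0
    n,l,t,ce=cv2.connectedComponentsWithStats(m)
    for i in range(1,n):
        if t[i,4]>60: print(t[i].tolist(),((cast(c,[ce[i]],.06)[:,:2]-O)@RI*1000).round(1).tolist())
E
python3 -c "
from h import *
st(); wells()"
```

```text
t 13.05 imager xy [  9.1 -35.9] tip above deck 4.2 F imager [0.56 0.4 ] 0.55 yaw err 0.0004 w 0.005
[276, 191, 24, 17, 384] [[37.6, -16.0]]
[381, 191, 22, 36, 659] [[31.9, -76.9]]
[302, 192, 25, 17, 390] [[37.4, -31.4]]
[329, 192, 24, 17, 400] [[37.2, -47.0]]
[356, 192, 23, 18, 390] [[37.1, -62.3]]
[276, 212, 24, 17, 369] [[25.0, -15.8]]
[302, 212, 25, 18, 370] [[24.7, -31.3]]
[328, 213, 25, 19, 381] [[24.4, -46.7]]
[355, 213, 24, 16, 364] [[24.5, -62.2]]
```

The slide is 1 mm off the rail. I'll shift the fingers to its rear half (clear of the lip) and then press.

Emit:
arm_command([
  [0,0,0,-0.6,0,0,1],
  [0,0,0,-0.7,1.2,0,1],
  [0,0,0,-0.7,2.3,0,1],
  [0,0,0,-0.7,2.3,0,1],
  [0,0,0,-0.3,2.3,0,1],
  [0,0,0,-0.1,2.3,0,1],
  [0,0,0,0.1,2.3,0,1],
  [0,0,0,0.15,2.3,0,1],
])

```text
time_s: 13.77
tcp_pos: [0.5992, -0.0202, 0.0391]
ee_rot: [[0.997, -0.081, -0.004], [-0.081, -0.997, -0.0], [-0.004, 0.001, -1.0]]
wrist_force: [-4.1, -0.5, 2.2]
gripper_width: 0.004
gripper_force: 2.2
```

Emit:
arm_command([
  [0,0,0,0.05,0,0,1],
  [0,0,0,0.05,0,0,1],
  [0,0,0,0.05,0,0,1],
])

```text
time_s: 14.02
tcp_pos: [0.5992, -0.0202, 0.039]
ee_rot: [[0.997, -0.081, -0.004], [-0.081, -0.997, -0.001], [-0.004, 0.001, -1.0]]
wrist_force: [-5.8, 0.2, 2.1]
gripper_width: 0.004
gripper_force: 2.5
```

```bash
python3 -c "
from h import *
st(); wells()"
```

```text
t 14.02 imager xy [  9.1 -59.2] tip above deck 3.5 F imager [-5.76 -0.32] 2.15 yaw err 0.0001 w 0.004
[341, 191, 22, 36, 711] [[31.9, -76.6]]
[234, 192, 23, 17, 313] [[37.0, -15.6]]
[261, 192, 24, 17, 377] [[37.3, -30.9]]
[288, 192, 24, 17, 406] [[37.5, -46.5]]
[314, 192, 25, 18, 394] [[37.2, -61.6]]
[236, 213, 23, 17, 348] [[24.9, -15.3]]
[262, 213, 24, 18, 368] [[24.8, -30.7]]
[288, 213, 24, 16, 371] [[24.7, -46.2]]
[313, 213, 26, 18, 372] [[24.5, -61.5]]
```

Step 1 is met: pressed at 5.8 N and square. Now dragging along the rail.

Emit:
arm_command([
  [0,0,0,0,-0.3,0,1],
  [0,0,0,0,-0.6,0,1],
  [0,0,0,0,-0.9,0,1],
  [0,0,0,0,-1.2,0,1],
  [0,0,0,0,-1.5,0,1],
  [0,0,0,0,-1.8,0,1],
  [0,0,0,0,-2.1,0,1],
  [0,0,0,0,-2.4,0,1],
])

```text
time_s: 14.73
tcp_pos: [0.6013, 0.0035, 0.039]
ee_rot: [[0.997, -0.081, -0.004], [-0.081, -0.997, -0.001], [-0.004, 0.001, -1.0]]
wrist_force: [-4.6, -0.8, 1.6]
gripper_width: 0.001
gripper_force: 2.4
```

```bash
python3 -c "
from h import *
st(); wells()"
```

```text
t 14.73 imager xy [  9.3 -35.3] tip above deck 3.5 F imager [-4.49 -1.13] 1.63 yaw err -0.0 w 0.001
[225, 101, 12, 21, 64] [[87.9, 13.2]]
[341, 191, 22, 36, 723] [[32.2, -52.8]]
[234, 192, 24, 17, 375] [[37.7, 8.5]]
[261, 192, 24, 18, 396] [[37.7, -7.0]]
[288, 192, 24, 18, 405] [[37.6, -22.6]]
[314, 192, 25, 18, 403] [[37.3, -37.9]]
[236, 213, 23, 16, 347] [[25.1, 8.5]]
[262, 213, 24, 17, 368] [[25.0, -7.0]]
[287, 213, 25, 18, 381] [[24.9, -22.3]]
[314, 213, 25, 19, 380] [[24.7, -37.8]]
```

Emit:
arm_command([
  [0,0,0,0.02,-0.35,0,1],
  [0,0,0,0.02,-0.7,0,1],
  [0,0,0,0.02,-1.05,0,1],
  [0,0,0,0.02,-1.4,0,1],
  [0,0,0,0.02,-1.75,0,1],
  [0,0,0,0.03,-2.1,0,1],
  [0,0,0,0.03,-2.45,0,1],
  [0,0,0,0.03,-2.8,0,1],
])

```text
time_s: 15.45
tcp_pos: [0.6038, 0.0314, 0.039]
ee_rot: [[0.997, -0.081, -0.004], [-0.081, -0.997, -0.001], [-0.004, 0.001, -1.0]]
wrist_force: [-5.3, -1.8, 2.3]
gripper_width: 0.003
gripper_force: 2.5
```

Emit:
arm_command([
  [0,0,0,0.02,-0.35,0,1],
  [0,0,0,0.02,-0.7,0,1],
  [0,0,0,0.02,-1.05,0,1],
  [0,0,0,0.02,-1.4,0,1],
  [0,0,0,0.02,-1.75,0,1],
  [0,0,0,0.03,-2.1,0,1],
  [0,0,0,0.03,-2.4,0,1],
  [0,0,0,0.03,-2.4,0,1],
])

```text
time_s: 16.12
tcp_pos: [0.606, 0.0557, 0.039]
ee_rot: [[0.997, -0.081, -0.004], [-0.081, -0.997, -0.001], [-0.004, 0.001, -1.0]]
wrist_force: [-5.3, 0.3, 2.4]
gripper_width: 0.008
gripper_force: 2.9
```

```bash
python3 -c "
from h import *
st(); wells()"
```

```text
t 16.12 imager xy [ 9.7 17.1] tip above deck 3.5 F imager [-5.3  -0.18] 2.44 yaw err 0.0005 w 0.008
[341, 191, 22, 36, 732] [[32.7, -0.4]]
[234, 192, 23, 17, 377] [[38.2, 60.9]]
[261, 192, 24, 17, 394] [[38.1, 45.4]]
[287, 192, 25, 19, 406] [[38.0, 29.9]]
[314, 193, 25, 17, 399] [[37.8, 14.5]]
[236, 213, 23, 18, 345] [[25.5, 60.9]]
[262, 213, 24, 20, 374] [[25.4, 45.5]]
[288, 213, 25, 18, 378] [[25.2, 29.9]]
[314, 214, 25, 17, 369] [[25.1, 14.7]]
```

Emit:
arm_command([
  [0,0,0,0.02,-0.35,0,1],
  [0,0,0,0.02,-0.7,0,1],
  [0,0,0,0.02,-1.05,0,1],
  [0,0,0,0.02,-1.4,0,1],
  [0,0,0,0.02,-1.75,0,1],
  [0,0,0,0.02,-2.1,0,1],
  [0,0,0,0.02,-2.4,0,1],
  [0,0,0,0.02,-2.6,0,1],
])

```text
time_s: 16.83
tcp_pos: [0.6082, 0.0813, 0.039]
ee_rot: [[0.997, -0.081, -0.004], [-0.081, -0.997, -0.001], [-0.004, 0.002, -1.0]]
wrist_force: [-4.9, -2.0, 1.5]
gripper_width: 0.004
gripper_force: 2.7
```

Emit:
arm_command([
  [0,0,0,0,-0.2,0,1],
  [0,0,0,0,-0.4,0,1],
  [0,0,0,0,-0.6,0,1],
  [0,0,0,0,-0.7,0,1],
  [0,0,0,0,-0.8,0,1],
  [0,0,0,0,-0.8,0,1],
])

```text
time_s: 17.33
tcp_pos: [0.6089, 0.0892, 0.039]
ee_rot: [[0.997, -0.081, -0.004], [-0.081, -0.997, -0.001], [-0.004, 0.001, -1.0]]
wrist_force: [-5.9, -0.8, 1.9]
gripper_width: 0.007
gripper_force: 2.7
```

```bash
python3 -c "
from h import *
st(); wells()"
```

```text
t 17.33 imager xy [10.  50.7] tip above deck 3.5 F imager [-5.8  -1.23] 1.91 yaw err 0.0002 w 0.007
[234, 192, 23, 17, 371] [[38.5, 94.5]]
[261, 192, 24, 18, 390] [[38.3, 79.0]]
[288, 192, 24, 18, 404] [[38.3, 63.4]]
[314, 193, 25, 17, 396] [[38.0, 48.1]]
[341, 192, 22, 35, 721] [[32.8, 33.2]]
[236, 213, 23, 16, 344] [[25.9, 94.5]]
[262, 213, 24, 18, 367] [[25.7, 79.0]]
[288, 212, 25, 20, 380] [[25.4, 63.7]]
[314, 213, 25, 16, 363] [[25.5, 48.3]]
```

Emit:
arm_command([
  [0,0,0,0,-0.1,0,1],
  [0,0,0,0,-0.2,0,1],
  [0,0,0,0,-0.2,0,1],
])

```text
time_s: 17.63
tcp_pos: [0.6091, 0.0912, 0.039]
ee_rot: [[0.997, -0.081, -0.004], [-0.081, -0.997, -0.001], [-0.004, 0.002, -1.0]]
wrist_force: [-6.0, -0.7, 1.4]
gripper_width: 0.004
gripper_force: 2.7
```

Emit:
arm_command([
  [0,0,0,0,-0.1,0,1],
  [0,0,0,0,-0.15,0,1],
  [0,0,0,0,-0.15,0,1],
])

```text
time_s: 17.88
tcp_pos: [0.6092, 0.0926, 0.039]
ee_rot: [[0.997, -0.081, -0.004], [-0.081, -0.997, -0.001], [-0.004, 0.002, -1.0]]
wrist_force: [-6.0, -0.8, 2.0]
gripper_width: 0.003
gripper_force: 2.7
```

```bash
python3 -c "
from h import *
st(); wells()"
```

```text
t 17.88 imager xy [10.  54.1] tip above deck 3.5 F imager [-5.9  -1.29] 1.96 yaw err 0.0001 w 0.003
[341, 191, 22, 36, 725] [[32.9, 36.6]]
[234, 192, 23, 17, 361] [[38.5, 97.8]]
[261, 192, 24, 17, 386] [[38.3, 82.4]]
[288, 192, 24, 18, 407] [[38.3, 66.8]]
[314, 192, 25, 17, 398] [[38.1, 51.5]]
[236, 213, 23, 17, 338] [[25.9, 97.9]]
[262, 213, 24, 18, 364] [[25.7, 82.4]]
[288, 213, 25, 17, 367] [[25.6, 67.0]]
[314, 213, 25, 16, 364] [[25.5, 51.7]]
```

Emit:
arm_command([
  [0,0,0,0,-0.1,0,1],
  [0,0,0,0,-0.15,0,1],
  [0,0,0,0,-0.15,0,1],
])

```text
time_s: 18.18
tcp_pos: [0.6094, 0.094, 0.0389]
ee_rot: [[0.997, -0.081, -0.004], [-0.081, -0.997, -0.001], [-0.004, 0.002, -1.0]]
wrist_force: [-5.2, -1.7, 1.5]
gripper_width: 0.007
gripper_force: 2.5
```

Emit:
arm_command([
  [0,0,0,0,-0.1,0,1],
  [0,0,0,0,-0.15,0,1],
  [0,0,0,0,-0.15,0,1],
])

```text
time_s: 18.43
tcp_pos: [0.6095, 0.0954, 0.0387]
ee_rot: [[0.997, -0.081, -0.004], [-0.081, -0.997, -0.001], [-0.004, 0.002, -1.0]]
wrist_force: [-5.5, -1.4, 0.4]
gripper_width: 0.003
gripper_force: 2.4
```

```bash
python3 -c "
from h import *
st(); wells()"
```

```text
t 18.43 imager xy [10.  56.9] tip above deck 3.2 F imager [-5.41 -1.84] 0.38 yaw err -0.0 w 0.003
[344, 191, 22, 36, 724] [[33.0, 37.8]]
[237, 192, 23, 17, 358] [[38.5, 98.9]]
[264, 192, 24, 17, 383] [[38.3, 83.5]]
[291, 192, 24, 17, 386] [[38.2, 67.9]]
[317, 193, 25, 17, 399] [[38.1, 52.7]]
[239, 213, 23, 16, 345] [[25.8, 99.1]]
[265, 213, 23, 18, 354] [[25.7, 83.6]]
[291, 213, 24, 20, 372] [[25.5, 68.0]]
[317, 214, 25, 18, 375] [[25.4, 52.8]]
```

The slide stopped (1.2 mm against 2.8 mm of finger travel). One more small drag with extra press to confirm it's home.

Emit:
arm_command([
  [0,0,0,0.02,-0.1,0,1],
  [0,0,0,0.03,-0.2,0,1],
  [0,0,0,0.03,-0.2,0,1],
  [0,0,0,0.03,-0.2,0,1],
])

```text
time_s: 18.82
tcp_pos: [0.6096, 0.0973, 0.0386]
ee_rot: [[0.997, -0.081, -0.005], [-0.081, -0.997, -0.001], [-0.005, 0.002, -1.0]]
wrist_force: [-5.9, -1.5, -0.2]
gripper_width: 0.007
gripper_force: 2.6
```

Run:
```python
from h import *
st(); wells()
c=capture("wrist"); cv2.imwrite("pics/w7.png",cv2.resize(c["pixels"][150:250,180:380],None,fx=4,fy=4,interpolation=cv2.INTER_CUBIC))
```

```text
t 18.82 imager xy [10.  58.8] tip above deck 3.1 F imager [-5.73 -1.94] -0.21 yaw err -0.0002 w 0.007
[240, 192, 24, 17, 346] [[38.3, 99.0]]
[267, 192, 24, 17, 381] [[38.3, 83.4]]
[294, 193, 25, 17, 388] [[38.1, 67.9]]
[321, 193, 24, 17, 395] [[38.0, 52.5]]
[347, 192, 23, 35, 707] [[33.0, 37.8]]
[242, 213, 23, 16, 338] [[25.8, 99.1]]
[268, 213, 24, 17, 357] [[25.7, 83.6]]
[293, 214, 26, 17, 371] [[25.5, 68.1]]
[320, 214, 25, 19, 375] [[25.4, 52.7]]
```

View pics/w7.png

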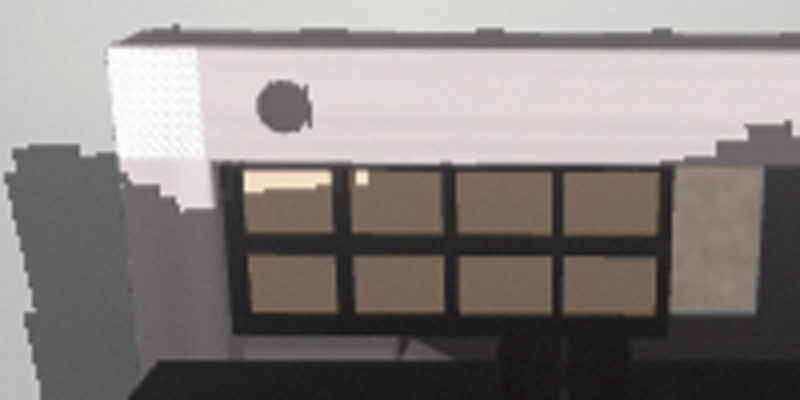

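Home: the wells' left edge sits against the end stop at crop column ~225, the long side is flush with the rail at row 163, and further dragging didn't move it. Backing off straight, then up.

Emit:
arm_command([
  [0,0,0,-0.1,0.03,0,1],
  [0,0,0,-0.3,0.03,0,1],
  [0,0,0,-0.8,0.03,0,1],
  [0,0,0,-1.5,0.03,0,1],
  [0,0,0,-2.5,0,0,1],
  [0,0,0,-3,0,-1.5,1],
  [0,0,0,-3,0,-4,1],
  [0,0,0,-3,0,-4,1],
])

```text
time_s: 19.58
tcp_pos: [0.5854, 0.1019, 0.0849]
ee_rot: [[0.997, -0.078, 0.011], [-0.078, -0.997, 0.003], [0.011, -0.004, -1.0]]
wrist_force: [1.1, 0.1, 0.2]
gripper_width: 0.005
gripper_force: 0.0
```

Run:
```python
from h import *
wells(); to(-78.3,116,35)
```

```text
[258, 138, 110, 52, 2006] [[23.6, 66.0]]
[0, 141, 117, 66, 4755] [[16.0, 259.9]]
[0, 205, 99, 40, 3305] [[-22.3, 271.7]]
[305, 230, 14, 15, 69] [[-28.2, 70.3]]
[322, 230, 15, 15, 80] [[-28.5, 54.5]]
t 19.63 imager xy [-15.5  61.1] tip above deck 47.6 F imager [-0.04  0.55] -0.43 yaw err 0.0016 w 0.005
tool shift cm [-6.28 -5.49  1.23]
```

Emit:
arm_command([
  [0,0,0,-2,-1.8,0,1],
  [0,0,0,-4,-3.6,0,1],
  [0,0,0,-6,-5.5,0,1],
  [0,0,0,-6,-5.5,0.5,1],
  [0,0,0,-6,-5.5,1,1],
  [0,0,0,-6,-5.5,1,1],
  [0,0,0,-6,-5.5,1,1],
  [0,0,0,-6,-5.5,1,1],
])

```text
time_s: 20.3
tcp_pos: [0.5271, 0.1595, 0.0694]
ee_rot: [[0.997, -0.082, 0.0], [-0.082, -0.997, -0.0], [0.0, 0.0, -1.0]]
wrist_force: [-0.4, -1.2, -0.0]
gripper_width: 0.005
gripper_force: 0.0
```

Run:
```python
from h import *
to(-78.3,116,24)
```

```text
t 20.3 imager xy [-77.3 114.1] tip above deck 33.9 F imager [-0.26 -1.24] -0.01 yaw err -0.0008 w 0.005
tool shift cm [-0.1  -0.19  0.99]
```

Emit:
arm_command([
  [0,0,0,-0.1,-0.2,0.5,1],
  [0,0,0,-0.1,-0.2,1,1],
  [0,0,0,-0.1,-0.2,1.3,1],
  [0,0,0,-0.1,-0.2,1.6,1],
  [0,0,0,-0.1,-0.2,1.8,1],
  [0,0,0,-0.1,-0.2,1.95,1],
  [0,0,0,-0.1,-0.2,2,1],
  [0,0,0,-0.1,-0.2,2,1],
])

```text
time_s: 20.97
tcp_pos: [0.5256, 0.1617, 0.0514]
ee_rot: [[0.997, -0.08, -0.0], [-0.08, -0.997, -0.001], [-0.0, 0.001, -1.0]]
wrist_force: [-4.5, -1.6, 11.4]
gripper_width: 0.01
gripper_force: 5.8
```

Run:
```python
from h import *
st()
```

```text
t 20.97 imager xy [-79.  116.2] tip above deck 15.9 F imager [-4.39 -1.97] 11.4 yaw err 0.001 w 0.01
```

The key bottomed at 4 mm travel with 11 N. Lifting clear.

Emit:
arm_command([
  [0,0,0,0,0,-0.5,1],
  [0,0,0,0,0,-2,1],
  [0,0,0,0,0,-5,1],
  [0,0,0,0,0,-7,1],
  [0,0,0,0,0,-7,1],
  [0,0,0,0,0,-7,1],
  [0,0,0,0,0,-7,1],
  [0,0,0,0,0,-7,1],
])

```text
time_s: 21.63
tcp_pos: [0.5249, 0.1617, 0.1183]
ee_rot: [[0.997, -0.081, -0.002], [-0.081, -0.997, -0.001], [-0.002, 0.001, -1.0]]
wrist_force: [0.3, -0.5, -1.0]
gripper_width: 0.004
gripper_force: 0.0
```

Run:
```python
from h import *
st()
c=capture("wrist"); g=cv2.cvtColor(c["pixels"],cv2.COLOR_BGR2HSV)
P=lambda x,y,z: proj(c,np.r_[O+RI@np.array([x,y])/1000,z])[0].round(0)
print("expected wells centre px",P(32,73,.06), P(32,35,.057))
m=((g[...,1]>35)&((g[...,0]<20)|(g[...,0]>170))).astype('uint8')
n,l,t,ce=cv2.connectedComponentsWithStats(m)
for i in range(1,n):
    if 60<t[i,4]<1500: print(t[i].tolist(),((cast(c,[ce[i]],.06)[:,:2]-O)@RI*1000).round(1).tolist())
```

```text
t 21.63 imager xy [-79.7 116.1] tip above deck 82.8 F imager [ 0.31 -0.52] -0.99 yaw err 0.0 w 0.004
expected wells centre px [378.  64.] [427.  65.]
[357, 42, 63, 40, 703] [[34.4, 64.4]]
[303, 253, 10, 58, 246] [[-154.4, 130.5]]
[473, 292, 13, 10, 71] [[-170.4, -34.1]]
[490, 298, 16, 31, 182] [[-190.1, -55.2]]
[475, 302, 15, 16, 106] [[-186.0, -39.5]]
[477, 317, 14, 17, 94] [[-203.6, -44.8]]
```

```bash
python3 -c "
from station import *
print(finish_job())"
```

```text
the job is handed in; nothing more can be done
None
```

The job is handed in at about 22 s: the slide was squared on the rail, dragged home against the end stop, and the start key was pressed right down and released. The hand-in returned no verdict, and I did not measure the key's return or the slide's final position exactly.

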